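# Set the carton counter and run a batch through its hopper

## Robot

A 7-joint arm with a two-finger parallel gripper is mounted at the origin on the work surface. World frame = base frame: x ahead of the robot, y to its left, z up, the work surface at z = 0. Lengths are in m, angles in rad, forces in N, time in s.
With the tool pointing down it reaches from about 0.35 to 0.9 m from the base axis. Payload 7.2 kg.
Tool frame: the origin (TCP) lies midway between the tips of the shut fingers; the grasp point (between the pads) lies 19 mm behind it; z points along the fingers, y is the direction in which the jaws open and shut (so a half turn about z gives the same grasp; the last joint's range is limited). The gripper opens to 85 mm and grips with 20 to 120 N. Pads are 22 mm wide; open, the fingers measure 114 mm over their backs; the gripper's body (76 mm by 85 mm) begins 54 mm behind the grasp point. The pads swing forward as they close: fully open they stand 13 mm farther back than shut.
Start: joints at [-1.273, 0.411, -0.013, 1.596, 0.006, 1.134, -0.082], TCP at [0.224, 0.584, 0.231] pointing down, gripper open.
Joint ranges: [-2.95, 2.95], [-0.29, 1.99], [-1.47, 1.44], [0.14, 2.54], [-1.03, 4.17], [0.13, 1.85], [-2.86, 2.86]. Speed limits (rad/s): [2.39, 2.39, 3.01, 3.01, 3.14, 3.14, 3.14].

## Interface

Orientations are given as [roll, pitch, yaw] about the fixed x, y, z axes, in that order (R = Rz(yaw) Ry(pitch) Rx(roll)).
In Python, from station import env, optics, workorder gives the robot as it stands.
- The arm moves only by the shell command python3 -m jog 'ROWS' [OPENING] [FORCE]. ROWS is a JSON object of lists of equal length, an entry for each row: "delta_pos": the shift along the tool's x, y, z in cm, a list of three; "twist": the turn about the tool's z in degrees. In form: {"delta_pos": [[x, y, z], ...], "twist": [twist, ...]}. A call has 1 to 10 rows; each row shifts and turns the commanded pose from where the row before left it, along the tool's axes as they then stand; what a row does not reach is not made up. A row lasts 1/12 s, in which the tool goes at most 41.7 mm and 7.16 degrees, less where a joint would pass 70% of its speed; a pose out of reach is approached as far as the arm can. A call is refused whole if a number of a shift passes 4.17 or a number of a turn 7.16, either way. A call with a gripper value outside its range is refused whole. OPENING is the finger opening in cm, from 0 to 8.54, set as the call begins (- or left out, the last holds). The fingers move at their own pace and stop on an object; FORCE is the grip in N (left out, the last holds). Time passes only in rows, so rows that do not move let the fingers close. It gives the time, the measured TCP pose, the force and the opening at its end, in the units of the state.
- env.state(): the state, without advancing time (a new reading comes with each control period).
- optics.read_camera(name): name is "scene" or "top" or "wrist"; returns a dict with "pixels" (480x640x3 uint8, blue, green, red), "range_z" (480x640 float32, m along the optical axis (not along the pixel's ray), 0 where there is no reading), "camera_matrix" (3x3 intrinsics, pixels), "dist_coeffs" ([k1, k2, p1, p2, k3] as OpenCV has them; the pictures are not rectified), "eye" and "rotation" of the camera in the world; the wrist camera has in their place "hand_eye" (4x4, takes a point from camera to tool coordinates, whose origin is the TCP and whose axes are the flange's). Camera axes: x right, y up, looking along -z (the intrinsics and any distortion apply to the point x, -y, -z); pixel columns grow to the right and rows downward; lengths in m; the calibration is good to about 2 mm. A picture is of the moment at which its call begins: read the wrist's pose just before it.
- workorder.sign_off(): hands the job in, once; it reports no verdict.
Trained networks look in a picture, given as the dict that the camera call returned (one of the last four; its "shot" number tells which), for a name from the list of things; names that differ only in an ending like _2 or _b are one class to them, and where a whole thing is asked for, a point or a joint stands for the part that bears it (a point fixed in the world has none). Each returns a list of dicts, best first, with "confidence" (0 to 1); they miss things now and then, are a little off and sometimes report something else, mostly with a low value. They report only what shows in the picture. A call takes as long as a camera call.
- optics.boxes_of(picture, target): "xyz" ([x, y, z] in m, in the coordinates of the camera as it stood for that picture, good to about 4 mm: the middle of the surface that is visible of it).
The state is a dict: "t": time; "joint_positions": joint angles; "qd": joint speeds; "tau": joint torques, N m; "ee_pos": TCP position; "tcp_rot": TCP orientation; "force": force on the tool from outside, world axes, zero at the start; "moment": the same for the moment, N m; "width": finger opening in m.
Only numpy, scipy, OpenCV 4.12 (cv2) and the standard library are available. Lean on these libraries where they do the work, as an engineer would, in place of code of your own. Each camera call takes 0.05 s, during which the arm holds its last target. There are 200 camera calls.

## Task

Zero the drop counter's setting dial by turning it clockwise to its stop, then set it five clicks back (counter-clockwise) and let go. Only after that, load every blue-banded carton into the clear hopper with its gate shut, and once all are in, pull the gate all the way out so that they drop into the yellow basket below, and push it fully home again. Leave the green-banded carton in the tray and the dial on its setting, and do not disturb the other things on the desk.

Things in the scene. Friction and masses are not known exactly. Their poses are not given: they have to be found in the camera images.
- dial (a joint): setting dial, turned about the vertical axis on top of the white console. 0 at the clockwise stop, grows counter-clockwise seen from above, in rad, up to 5.24. One click is 30 degrees (0.524 rad), one division of the scale: the clicks are too light to feel and the dial stays where it is left (friction about 0.06 N m). Five clicks back reads 2.62. It starts between 0.9 and 2.1
- dial_grip (a point): centre of the top of the dial's bar grip, on the dial's axis, 85 mm above the desk. The black bar is 62 mm long, 14 mm thick and stands 36 mm high above a grey disc 70 mm across; x of this frame lies along the bar, towards the end with the white line (the pointer). At the stop the pointer is on the red mark of the scale, which lies on the console's far side (console's +x)
- console: white console 130 x 130 mm, 40 mm high, fixed; carries the dial at its centre. Origin under its centre on the desk, x towards the red zero mark
- hopper: drop counter, fixed. Origin on the desk under its centre. Clear hopper open at the top, inside 140 x 140 mm, walls 6 mm thick, rim 237 mm above the desk, its floor (the gate) 145 mm above the desk; it stands on four aluminium corner posts, 14 mm square, at 83 mm either way in x and y, as high as the rim. Below it stands a yellow basket fixed to it, 184 mm square outside, 4 mm walls, 86 mm high, floor 5 mm above the desk. The gate is pulled out to -y of this frame
- gate (a joint): steel slide gate that is the hopper's floor: 0 shut, 0.145 fully out (m), slides to the hopper's -y; takes about 3 N and stays where it is left. It starts shut
- gate_handle (a point): middle of the top edge of the gate's upright red handle, 181 mm above the desk; the handle is a plate 60 mm wide (hopper's x), 12 mm thick (hopper's y), its lower edge 139 mm above the desk, on a flat steel tongue as wide as itself whose top is 145 mm above the desk. With the gate shut it stands 141 mm to -y of the hopper's centre, 65 mm out from the hopper's wall. Its frame is parallel to the hopper's
- tray: blue pocket tray 172 x 170 mm, 22 mm high, fixed. Origin under its centre on the desk; floor 4 mm thick, walls 4 mm. Six pockets: three along x at -56, 0 and 56 mm, two along y at -41.5 and 41.5 mm. Each carton stands in a pocket, its sides within about 6 degrees of the tray's
- carton1: white medicine carton with a blue band, 42 x 32 x 68 mm (x, y, z), about 50 g. Origin at the centre of the carton, z along its 68 mm length. It starts standing in a pocket of the tray; three to five of the five are present (absent: None)
- carton2: white medicine carton with a blue band, 42 x 32 x 68 mm (x, y, z), about 50 g. Origin at the centre of the carton, z along its 68 mm length. It starts standing in a pocket of the tray; three to five of the five are present (absent: None)
- carton3: white medicine carton with a blue band, 42 x 32 x 68 mm (x, y, z), about 50 g. Origin at the centre of the carton, z along its 68 mm length. It starts standing in a pocket of the tray; three to five of the five are present (absent: None)
- carton4: white medicine carton with a blue band, 42 x 32 x 68 mm (x, y, z), about 50 g. Origin at the centre of the carton, z along its 68 mm length. It starts standing in a pocket of the tray; three to five of the five are present (absent: None)
- carton5: white medicine carton with a blue band, 42 x 32 x 68 mm (x, y, z), about 50 g. Origin at the centre of the carton, z along its 68 mm length. It starts standing in a pocket of the tray; three to five of the five are present (absent: None)
- green_carton: white carton with a green band, 42 x 32 x 68 mm, standing in one of the tray's pockets; it stays there. Origin at its centre
- sanitiser: clear hand-sanitiser bottle, 44 mm across, 100 mm high, loose on the desk, to be left alone. Origin under its centre
- card_terminal: black card terminal, 150 x 70 x 28 mm, loose on the desk, to be left alone. Origin under its centre
- tape_dispenser: brown tape dispenser, 140 x 50 mm, 94 mm high, loose on the desk, to be left alone. Origin under its centre
- calculator: grey calculator, 150 x 100 x 18 mm, loose on the desk, to be left alone. Origin under its centre
- stapler: red stapler, 120 x 32 mm, 43 mm high, loose on the desk, to be left alone. Origin under its centre
- glue_stick: glue stick, 26 mm across, 85 mm high, loose on the desk, to be left alone. Origin under its centre

How it is judged:
On the way, in this order (a step that is already met when the one before it is completed fails the run):
1. the dial is turned clockwise to its stop (value of joint dial below 0.07 rad), for 0.2 s.
2. the dial is set five clicks back from the stop and let go (value of joint dial between 2.418 and 2.818 rad and contact force between the fingers and console below 0.5 N), for 0.5 s.
3. all blue-banded cartons are in the hopper, with its gate shut (z of carton1 in the frame of hopper between 0.14 and 0.235 m and x of carton1 in the frame of hopper between -0.07 and 0.07 m and y of carton1 in the frame of hopper between -0.07 and 0.07 m and z of carton2 in the frame of hopper between 0.14 and 0.235 m and x of carton2 in the frame of hopper between -0.07 and 0.07 m and y of carton2 in the frame of hopper between -0.07 and 0.07 m and z of carton3 in the frame of hopper between 0.14 and 0.235 m and x of carton3 in the frame of hopper between -0.07 and 0.07 m and y of carton3 in the frame of hopper between -0.07 and 0.07 m and z of carton4 in the frame of hopper between 0.14 and 0.235 m and x of carton4 in the frame of hopper between -0.07 and 0.07 m and y of carton4 in the frame of hopper between -0.07 and 0.07 m and z of carton5 in the frame of hopper between 0.14 and 0.235 m and x of carton5 in the frame of hopper between -0.07 and 0.07 m and y of carton5 in the frame of hopper between -0.07 and 0.07 m and value of joint gate below 0.006 m), for 0.3 s.
4. the gate is pulled all the way out (value of joint gate above 0.135 m), for 0.1 s.
At the end, for the whole second after the job is handed in: every blue-banded carton lies at rest in the yellow basket, the gate is shut to within 6 mm, the dial reads five clicks (2.62 rad) within 0.2 rad, and the green-banded carton is still in the tray (value of joint dial between 2.418 and 2.818 rad and value of joint gate below 0.006 m and z of carton1 in the frame of hopper between 0 and 0.12 m and x of carton1 in the frame of hopper between -0.09 and 0.09 m and y of carton1 in the frame of hopper between -0.09 and 0.09 m and z of carton2 in the frame of hopper between 0 and 0.12 m and x of carton2 in the frame of hopper between -0.09 and 0.09 m and y of carton2 in the frame of hopper between -0.09 and 0.09 m and z of carton3 in the frame of hopper between 0 and 0.12 m and x of carton3 in the frame of hopper between -0.09 and 0.09 m and y of carton3 in the frame of hopper between -0.09 and 0.09 m and z of carton4 in the frame of hopper between 0 and 0.12 m and x of carton4 in the frame of hopper between -0.09 and 0.09 m and y of carton4 in the frame of hopper between -0.09 and 0.09 m and z of carton5 in the frame of hopper between 0 and 0.12 m and x of carton5 in the frame of hopper between -0.09 and 0.09 m and y of carton5 in the frame of hopper between -0.09 and 0.09 m and linear speed of each of carton1, carton2, carton3, carton4, carton5 below 0.03 m/s and horizontal distance between green_carton and tray below 0.105 m and height (world z) of green_carton below 0.06 m); the robot touches nothing.
It fails at once if the green-banded carton is carried off (moved more than 60 mm) (distance of green_carton from where it was at the start of the episode above 0.06 m).
It fails at once if another thing on the desk is moved more than 50 mm (distance of any of sanitiser, card_terminal, tape_dispenser, calculator, stapler, glue_stick from where it was at the start of the episode above 0.05 m).
Of carton1, carton2, carton3, carton4, carton5 only 3 to 5 are there at a start; the rules pass over those that are not, and their reading is None.
At some moment in a run one of carton1, carton2, carton3, carton4, carton5 may be knocked a few centimetres aside while the robot is not near it.
Once in a run the grip may slacken for a moment while it holds something.
It also fails if it takes over 210 s, if anything falls off the work surface, if the arm or the gripper's body presses on something with over 40 N, if the wrist force passes 120 N, or if a joint passes its speed limit or range.

## Working session

There is one attempt and no reset: what is moved stays moved. The work goes in short steps, Python scripts to look and compute and a shell command to move; the robot and the scene stay as the last step left them, time stands still between calls to the robot, and variables do not carry over. Pictures are saved under pics/ and viewed, about 12 in all and at most 16, crops included, and the job is handed in when it is done.

```bash
ls; mkdir -p pics; cat > h.py <<'E'
from station import env, optics, workorder
import numpy as np, cv2
from scipy.spatial.transform import Rotation as R
def cam(name):
    s=env.state(); p=optics.read_camera(name)
    if 'eye' in p: M=np.eye(4); r=np.array(p['rotation']); M[:3,:3]=r if r.shape==(3,3) else R.from_euler('xyz',r).as_matrix(); M[:3,3]=p['eye']
    else:
        T=np.eye(4); T[:3,:3]=R.from_euler('xyz',s['tcp_rot']).as_matrix(); T[:3,3]=s['ee_pos']; M=T@np.array(p['hand_eye'])
    p['M']=M; return p
def w(p,x): return p['M'][:3,:3]@np.array(x)+p['M'][:3,3]
def cloud(p):
    K=np.array(p['camera_matrix']);d=np.array(p['dist_coeffs']);z=p['range_z']
    v,u=np.mgrid[0:480,0:640]
    n=cv2.undistortPoints(np.stack([u,v],-1).reshape(-1,1,2).astype(np.float64),K,d).reshape(480,640,2)
    c=np.stack([n[...,0]*z,-n[...,1]*z,-z],-1)
    return c@p['M'][:3,:3].T+p['M'][:3,3]
def px(p,X):
    c=(np.atleast_2d(X)-p['M'][:3,3])@p['M'][:3,:3]; c=c*[1,-1,-1]
    return cv2.projectPoints(c,np.zeros(3),np.zeros(3),np.array(p['camera_matrix']),np.array(p['dist_coeffs']))[0][:,0]
E
python3 - <<'E'
from h import *
s=env.state(); print({k:np.round(v,3).tolist() for k,v in s.items()})
for n in('top','scene'):
    p=cam(n); cv2.imwrite(f'pics/{n}0.png',p['pixels']); print(n,p['M'].round(3).tolist())
    for t in ['dial','console','hopper','gate_handle','tray','carton1','green_carton','sanitiser','card_terminal','tape_dispenser','calculator','stapler','glue_stick']:
        for b in optics.boxes_of(p,t)[:6]: print(t,w(p,b['xyz']).round(3),round(b['confidence'],2))
E
```

```text
pics
{'t': 0.0, 'joint_positions': [-1.273, 0.412, -0.013, 1.597, 0.006, 1.134, -0.082], 'qd': [0.0, -0.001, -0.001, 0.0, 0.0, -0.001, 0.0], 'tau': [0.0, -60.062, 0.682, -29.941, 0.014, 0.011, 0.0], 'ee_pos': [0.223, 0.583, 0.23], 'tcp_rot': [-3.14, 0.0, 2.776], 'force': [-0.277, 0.344, -0.151], 'moment': [-0.001, 0.059, -0.008], 'width': 0.086}
top [[0.012, 0.984, -0.179, 0.367], [-1.0, 0.012, -0.002, 0.05], [0.0, 0.179, 0.984, 1.187], [0.0, 0.0, 0.0, 1.0]]
dial [ 0.514 -0.307  0.051] 0.74
console [ 0.508 -0.301  0.039] 0.58
console [ 0.515 -0.307  0.052] 0.21
hopper [0.565 0.29  0.144] 0.95
gate_handle [0.571 0.287 0.15 ] 0.59
gate_handle [0.743 0.107 0.068] 0.58
gate_handle [0.568 0.289 0.141] 0.5
tray [ 0.51  -0.1    0.001] 0.64
tray [ 0.729 -0.192  0.029] 0.55
carton1 [ 0.563 -0.039  0.072] 0.86
carton1 [ 0.461 -0.138  0.071] 0.64
carton1 [ 0.506 -0.047  0.072] 0.6
carton1 [ 0.57  -0.119  0.07 ] 0.59
green_carton [ 0.454 -0.056  0.073] 0.81
green_carton [0.351 0.208 0.018] 0.32
sanitiser [0.745 0.105 0.069] 0.56
sanitiser [ 0.514 -0.305  0.052] 0.18
card_terminal [ 0.754 -0.06  
[... 609 characters left out ...]
44
hopper [0.582 0.224 0.156] 0.9
gate_handle [0.586 0.15  0.15 ] 0.7
gate_handle [ 0.527 -0.319  0.055] 0.38
tray [ 0.524 -0.137  0.006] 0.83
carton1 [ 0.521 -0.066  0.048] 0.87
carton1 [ 0.58  -0.145  0.049] 0.81
carton1 [0.362 0.191 0.018] 0.74
carton1 [ 0.468 -0.159  0.051] 0.7
carton1 [ 0.572 -0.058  0.051] 0.61
carton1 [ 0.53  -0.332  0.034] 0.23
green_carton [ 0.467 -0.079  0.054] 0.66
green_carton [ 0.527 -0.324  0.055] 0.31
green_carton [0.588 0.149 0.152] 0.16
sanitiser [0.761 0.092 0.054] 0.89
card_terminal [ 0.77  -0.073  0.028] 0.6
tape_dispenser [ 0.748 -0.213  0.029] 0.6
calculator [0.364 0.193 0.017] 0.67
stapler [ 0.336 -0.22   0.029] 0.79
glue_stick [0.364 0.189 0.016] 0.62
```

View pics/top0.png

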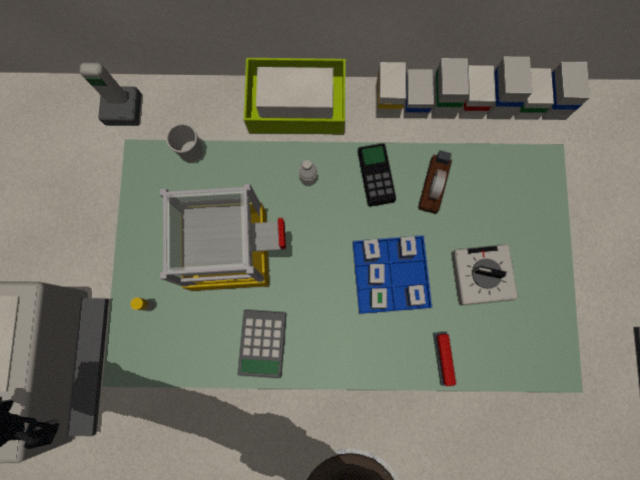

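View pics/scene0.png

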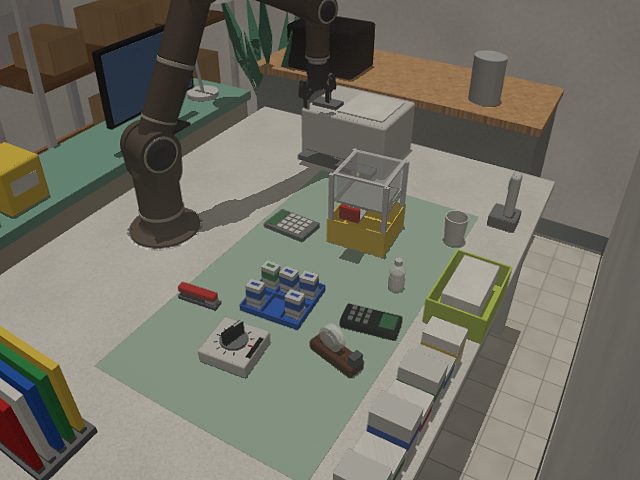

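The top view shows four blue-banded cartons at (372,249), (408,246), (377,273) and (417,295). The green one is at (379,297), the console at (485,273), and the hopper at (208,237) with its red handle at (281,234). Next I'll get geometry from the depth data.

```bash
python3 - <<'E'
from h import *
p=cam('top'); C=cloud(p)
def rect(n,box,zr):
    m=(C[...,0]>box[0])&(C[...,0]<box[1])&(C[...,1]>box[2])&(C[...,1]<box[3])&(C[...,2]>zr[0])&(C[...,2]<zr[1])
    q=C[m]; 
    if len(q)<5: print(n,len(q));return
    r=cv2.minAreaRect((q[:,:2]*1000).astype(np.float32)); print(n,len(q),np.round(r[0],1),np.round(r[1],1),round(r[2],1),'z',np.median(q[:,2]).round(3))
rect('console',(.42,.6,-.4,-.2),(.032,.046))
rect('bar',(.45,.58,-.36,-.25),(.072,.095))
rect('rim',(.4,.75,.15,.45),(.225,.25))
rect('handle',(.5,.65,.1,.2),(.165,.195))
rect('basket',(.4,.75,.15,.45),(.07,.095))
rect('tray',(.38,.65,-.22,.02),(.014,.03))
for n,x,y in(('c563',.563,-.039),('c461',.461,-.138),('c506',.506,-.047),('c570',.57,-.119),('g',.454,-.056)): rect(n,(x-.035,x+.035,y-.035,y+.035),(.062,.085))
i=cv2.resize(p['pixels'][235:315,340:530],None,fx=4,fy=4,interpolation=cv2.INTER_CUBIC); cv2.imwrite('pics/z1.png',i)
E
```

```text
console 2444 [ 515.6 -308.4] [130.5 134.5] 6.4 z 0.04
bar 204 [ 515.9 -308.6] [61.2 14.7] 78.5 z 0.085
rim 2421 [569.  295.2] [179.7 179.4] 4.2 z 0.238
handle 190 [579.3 155.3] [60.  12.2] 4.3 z 0.181
basket 379 [569.1 295.5] [184.8 183.8] 4.3 z 0.086
tray 1032 [ 487.2 -106.3] [231.9 193.8] 5.3 z 0.021
c563 290 [556.2 -42.6] [64.4 35.1] 14.7 z 0.072
c461 284 [ 462.4 -141.4] [42.3 33. ] 6.6 z 0.072
c506 315 [500.5 -52.6] [61.  34.4] 4.2 z 0.072
c570 274 [ 573.7 -123.6] [42.6 32.4] 4.9 z 0.072
g 276 [462.  -54.3] [54.3 35.2] 0.6 z 0.073
```

View pics/z1.png

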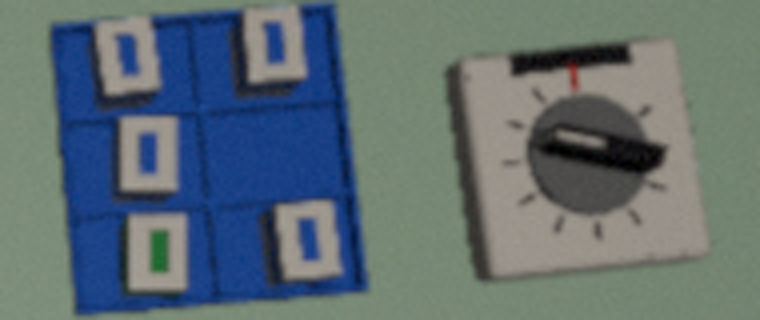

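The crop shows the pointer (white line) on the bar's +y end, left in the picture, with the red mark at the console's far side. So the console yaw is 6.4°, the bar is at 78.5°, and the dial reads about 1.26 rad. The hopper yaw is 4.3°. I'm moving to the console now.

```bash
cat > go.py <<'E'
# go.py x y z yaw_deg : shift (cm, current tool axes) and twist to a target
import sys
from h import *
def go(x,y,z,yaw):
    s=env.state(); T=R.from_euler('xyz',s['tcp_rot']).as_matrix()
    d=T.T@(np.array([x,y,z])-s['ee_pos'])*100
    tw=-(yaw-np.degrees(s['tcp_rot'][2])); 
    while tw>180: tw-=360
    while tw<-180: tw+=360
    n=np.linalg.norm(d); N=int(np.ceil(n/4.1)) or 1
    print('t',round(s['t'],2),'shift',d.round(2),'in',N,'rows of',(d/N).round(2),'| twist',round(tw,1),'q7',round(s['joint_positions'][6],2),'yaw',round(np.degrees(s['tcp_rot'][2]),1))
if __name__=='__main__': go(*map(float,sys.argv[1:]))
E
python3 -m jog '{"delta_pos":[[-2.57,-3.15,-0.2],[-2.57,-3.15,-0.2],[-2.57,-3.15,-0.2],[-2.57,-3.15,-0.2],[-2.57,-3.15,-0.2],[-2.57,-3.15,-0.2],[-2.57,-3.15,-0.2],[-2.57,-3.15,-0.2],[-2.57,-3.15,-0.2],[-2.57,-3.15,-0.2]],"twist":[0,0,0,0,0,0,0,0,0,0]}' 8.5 40
python3 -m jog '{"delta_pos":[[-2.57,-3.15,0],[-2.57,-3.15,0],[-2.57,-3.15,0],[-2.57,-3.15,0],[-2.57,-3.15,0],[-2.57,-3.15,0],[-2.57,-3.15,0],[-2.57,-3.15,0],[-2.57,-3.15,0],[-2.57,-3.15,0]],"twist":[0,0,0,0,0,0,0,0,0,0]}'
python3 -m jog '{"delta_pos":[[0,0,0],[0,0,0],[0,0,0],[0,0,0],[0,0,0],[0,0,0],[0,0,0],[0,0,0],[0,0,0],[0,0,0]],"twist":[7,7,7,7,7,7,7,7,7,7]}'
python3 go.py 0.516 -0.3085 0.12 78.5
```

```text
t: 2.28
ee_pos: [0.3511, 0.1956, 0.2517]
tcp_rot: [3.141, 0.0, 2.776]
force: [0.4, -0.3, -0.5]
width: 0.0848
t: 3.12
ee_pos: [0.4787, -0.1904, 0.2516]
tcp_rot: [3.141, 0.001, 2.776]
force: [0.5, -0.2, 1.1]
width: 0.0854
t: 3.95
ee_pos: [0.4782, -0.1884, 0.2514]
tcp_rot: [3.141, -0.0, 1.548]
force: [-0.1, 0.3, 0.3]
width: 0.0849
t 3.95 shift [-11.92   4.04  13.14] in 5 rows of [-2.38  0.81  2.63] | twist 10.2 q7 0.51 yaw 88.7
```

```bash
python3 -m jog '{"delta_pos":[[0,0,0],[0,0,0],[-2.2,1.22,2.6],[-2.2,1.22,2.6],[-2.2,1.22,2.6],[-2.2,1.22,2.6],[-2.2,1.22,2.6],[0,0,0],[0,0,0]],"twist":[5.1,5.1,0,0,0,0,0,0,0]}' 6
python3 go.py 0.516 -0.3085 0.058 78.5
```

```text
t: 4.7
ee_pos: [0.5155, -0.3094, 0.1196]
tcp_rot: [-3.138, 0.001, 1.374]
force: [-0.6, 0.2, 1.5]
width: 0.0602
t 4.7 shift [0.1  0.06 6.16] in 2 rows of [0.05 0.03 3.08] | twist 0.2 q7 0.72 yaw 78.7
```

```bash
python3 -m jog '{"delta_pos":[[0.05,0.03,2],[0.05,0.03,2],[0,0,1.1],[0,0,1.06]],"twist":[0,0,0,0]}'
python3 -m jog '{"delta_pos":[[0,0,0],[0,0,0],[0,0,0],[0,0,0],[0,0,0],[0,0,0]],"twist":[0,0,0,0,0,0]}' 0 30
python3 -m jog '{"delta_pos":[[0,0,0],[0,0,0],[0,0,0],[0,0,0],[0,0,0],[0,0,0],[0,0,0],[0,0,0],[0,0,0],[0,0,0]],"twist":[7,7,7,7,7,7,7,7,7,7]}'
python3 -c "
from h import *
s=env.state();print(s['moment'],s['force'],s['tcp_rot'],s['width'])"
```

```text
t: 5.03
ee_pos: [0.5182, -0.3062, 0.06]
tcp_rot: [3.141, -0.001, 1.378]
force: [-0.6, -0.0, -0.2]
width: 0.0596
t: 5.53
ee_pos: [0.5169, -0.3074, 0.0609]
tcp_rot: [-3.141, -0.001, 1.376]
force: [-4.3, 2.0, 8.3]
width: 0.0133
t: 6.37
ee_pos: [0.5189, -0.3096, 0.061]
tcp_rot: [3.137, -0.002, 0.148]
force: [3.1, -8.0, -5.6]
width: 0.0132
[-1.65058357 -0.54224503  0.09858675] [ 3.14933787 -7.96860163 -5.58186047] [ 3.13655126e+00 -2.47950680e-03  1.48252984e-01] 0.013227115321149119
```

```bash
python3 -m jog '{"delta_pos":[[0,0,0],[0,0,0],[0,0,0],[0,0,0],[0,0,0]],"twist":[3,2,2,0,0]}'
python3 -c "
from h import *
s=env.state();print(s['moment'],s['force'],s['tcp_rot'],s['width'])
p=cam('top');cv2.imwrite('pics/d2.png',cv2.resize(p['pixels'][240:310,440:530],None,fx=6,fy=6))"
```

```text
t: 6.78
ee_pos: [0.5195, -0.3096, 0.0612]
tcp_rot: [3.136, -0.003, 0.034]
force: [3.5, -6.1, -2.0]
width: 0.0136
[-1.30734543 -0.8501107   1.06562594] [ 3.53034948 -6.09687502 -1.96752344] [ 3.13640351 -0.00329884  0.03433088] 0.013618292091734313
```

```bash
Z='{"x":1}'
python3 -m jog '{"delta_pos":[[0,0,0],[0,0,0],[0,0,0],[0,0,0],[0,0,0],[0,0,0],[0,0,0],[0,0,0],[0,0,0],[0,0,0]],"twist":[0,0,0,-7,-7,-7,-7,-7,-7,-7]}'
python3 -m jog '{"delta_pos":[[0,0,0],[0,0,0],[0,0,0],[0,0,0],[0,0,0],[0,0,0],[0,0,0],[0,0,0],[0,0,0],[0,0,0]],"twist":[-7,-7,-7,-7,-7,-7,-7,-7,-7,-7]}'
python3 -m jog '{"delta_pos":[[0,0,0],[0,0,0],[0,0,0],[0,0,0],[0,0,0],[0,0,0]],"twist":[-7,-7,-7,-7,-7,0]}'
python3 go.py .516 -.3085 .058 156.4; python3 -c "
from h import *
print(env.state()['moment'])"
```

```text
t: 7.67
ee_pos: [0.5181, -0.3078, 0.061]
tcp_rot: [3.14, -0.001, 0.893]
force: [-1.9, 0.6, 3.4]
width: 0.0135
t: 8.5
ee_pos: [0.5148, -0.3076, 0.0609]
tcp_rot: [-3.14, -0.003, 2.114]
force: [-11.3, 3.1, 11.4]
width: 0.0133
t: 9.0
ee_pos: [0.5137, -0.3089, 0.0609]
tcp_rot: [-3.14, -0.004, 2.725]
force: [-12.1, 1.0, 13.2]
width: 0.0138
t 9.0 shift [-0.2   0.13  0.29] in 1 rows of [-0.2   0.13  0.29] | twist -0.3 q7 1.87 yaw 156.1
[ 0.26285843  2.66490456 -0.03068177]
```

```bash

python3 -m jog '{"delta_pos":[[0,0,0],[0,0,0],[0,0,0],[0,0,0],[0,0,-2],[0,0,-4],[0,0,-4],[0,0,-4],[0,0,-4]],"twist":[0,0,0,0,0,0,0,0,0]}' 6
python3 -m jog '{"delta_pos":[[0,0,0],[-3,2,0],[-3,2,0],[-3,2,0],[-3,2,0],[0,0,0]],"twist":[0,0,0,0,0,0]}'
python3 - <<'E'
from h import *
p=cam('wrist'); C=cloud(p); m=(abs(C[...,0]-.516)<.05)&(abs(C[...,1]+.308)<.05)&(C[...,2]>.07)&(C[...,2]<.1)
print(m.sum())
if m.sum(): print(cv2.minAreaRect((C[m][:,:2]*1000).astype(np.float32)))
m=(abs(C[...,0]-.516)<.1)&(abs(C[...,1]+.308)<.1)&(abs(C[...,2]-.04)<.005)
if m.sum()>9: print(cv2.minAreaRect((C[m][:,:2]*1000).astype(np.float32)))
q=cam('top'); C=cloud(q); m=(abs(C[...,0]-.516)<.05)&(abs(C[...,1]+.308)<.05)&(C[...,2]>.07)&(C[...,2]<.1)
print('top',m.sum())
if m.sum()>5: print(cv2.minAreaRect((C[m][:,:2]*1000).astype(np.float32)))
cv2.imwrite('pics/w3.png',np.hstack([p['pixels'][::2,::2],cv2.resize(q['pixels'][235:315,430:540],(330,240))]))
E
```

```text
t: 9.75
ee_pos: [0.5175, -0.3071, 0.2416]
tcp_rot: [-3.141, 0.0, 2.72]
force: [1.3, -1.2, -0.2]
width: 0.0601
t: 10.25
ee_pos: [0.6664, -0.2781, 0.2371]
tcp_rot: [3.139, 0.0, 2.728]
force: [-0.4, 2.0, -1.4]
width: 0.0601
2008
((515.3370361328125, -310.8688049316406), (14.510374069213867, 62.359806060791016), 66.2414779663086)
((515.865966796875, -311.1770324707031), (129.12303161621094, 130.03057861328125), 6.544532299041748)
top 0
```

View pics/w3.png

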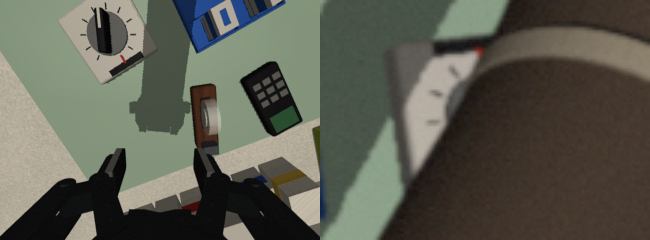

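The dial reads 156.2° − 6.5° = 149.7°, or 2.61 rad, and is released. The wrist view shows the pointer pointing away from the red mark as it should. Next is the tray.

```bash

python3 -m jog '{"delta_pos":[[0,0,0],[0,0,0],[0,0,0],[0,0,0],[2.2,3.3,-0.8],[2.2,3.3,-0.8],[2.2,3.3,-0.8],[2.2,3.3,-0.8],[2.2,3.3,-0.8],[2.2,3.3,-0.8]],"twist":[-7.1,-7.1,-7.1,-7.1,0,0,0,0,0,0]}' 6
cat > see.py <<'E'
from h import *
import sys
def tops(cam_='wrist',zr=(.06,.09),box=(.38,.66,-.22,.04),save=None,minA=500):
    p=cam(cam_); C=cloud(p); m=(C[...,0]>box[0])&(C[...,0]<box[1])&(C[...,1]>box[2])&(C[...,1]<box[3])&(C[...,2]>zr[0])&(C[...,2]<zr[1])
    m[:]=cv2.morphologyEx(m.astype(np.uint8),cv2.MORPH_OPEN,np.ones((5,5)))>0 if cam_=='wrist' else m
    n,L,S,_=cv2.connectedComponentsWithStats(m.astype(np.uint8))
    hsv=cv2.cvtColor(p['pixels'],cv2.COLOR_BGR2HSV)
    for i in range(1,n):
        if S[i,4]<minA*(1 if cam_=='wrist' else .2): continue
        q=C[L==i]; h=hsv[L==i]; g=((h[:,0]>40)&(h[:,0]<85)&(h[:,1]>90)).mean(); b=((h[:,0]>95)&(h[:,0]<130)&(h[:,1]>90)).mean()
        r=cv2.minAreaRect((q[:,:2]*1000).astype(np.float32)); (a,c),an=r[1],r[2]
        if c>a: an-=90
        print(S[i,4],'ctr',np.round(r[0],1),'size',np.round(r[1],1),'long axis deg',round(an,1),'z',np.median(q[:,2]).round(3),'green' if g>b else 'blue',round(g,2),round(b,2))
    if save: cv2.imwrite(save,p['pixels'])
    return p,C
if __name__=='__main__': tops(save=sys.argv[1] if len(sys.argv)>1 else None)
E
python3 see.py pics/w4.png; python3 go.py .515 -.09 .28 185
```

```text
t: 11.18
ee_pos: [0.5112, -0.0955, 0.2881]
tcp_rot: [-3.141, 0.0, -3.069]
force: [0.8, -0.1, 0.4]
width: 0.0601
1404 ctr [454.3 -61. ] size [41.8 32. ] long axis deg 0.3 z 0.072 green 0.13 0.01
1421 ctr [ 462.3 -144.6] size [42.  32.3] long axis deg 5.7 z 0.072 blue 0.0 0.17
1250 ctr [509.4 -55.7] size [32.2 42.1] long axis deg -0.3 z 0.072 blue 0.0 0.14
1127 ctr [565.5 -44.4] size [42.6 32.1] long axis deg 8.7 z 0.072 blue 0.0 0.14
1153 ctr [ 573.2 -127.6] size [42.6 32.1] long axis deg 4.1 z 0.072 blue 0.0 0.15
t 11.23 shift [-0.67 -0.15  0.96] in 1 rows of [-0.67 -0.15  0.96] | twist -0.6 q7 1.79 yaw -175.6
```

View pics/w4.png

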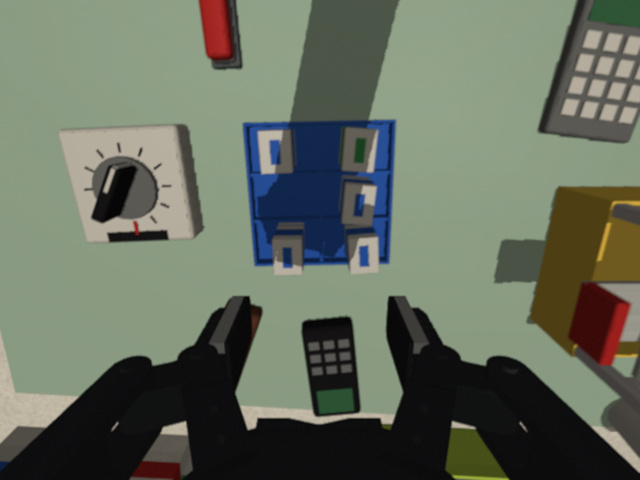

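The wrist view shows four blue cartons at (275,150), (358,202), (288,250) and (362,250), and the green one at (358,148). It agrees with the top camera to within 4 mm, so I'll use the mean. First I'll pick the carton at (573,-126).

```bash
python3 go.py .5735 -.126 .12 184.1; cat > tgt.py <<'E'
# hopper-frame target -> world
import sys; from go import go; import numpy as np
x,y,z=map(float,sys.argv[1:4]); a=np.radians(4.3)
go(.569+x*np.cos(a)-y*np.sin(a), .2945+x*np.sin(a)+y*np.cos(a), z, 184.3+(float(sys.argv[4]) if len(sys.argv)>4 else 0))
E
```

```text
t 11.23 shift [-6.22 -4.26 16.95] in 5 rows of [-1.24 -0.85  3.39] | twist 0.3 q7 1.79 yaw -175.6
```

```bash
python3 -m jog '{"delta_pos":[[-1.24,-0.85,3.39],[-1.24,-0.85,3.39],[-1.24,-0.85,3.39],[-1.24,-0.85,3.39],[-1.24,-0.85,3.39],[0,0,0],[0,0,0]],"twist":[0.3,0,0,0,0,0,0]}'; python3 go.py .5735 -.126 .042 184.1
```

```text
t: 11.82
ee_pos: [0.5764, -0.1347, 0.1165]
tcp_rot: [3.141, -0.005, -3.075]
force: [-0.6, 0.2, 0.7]
width: 0.06
t 11.82 shift [0.2  0.89 7.45] in 2 rows of [0.1  0.45 3.72] | twist -0.3 q7 1.93 yaw -176.2
```

```bash
python3 -m jog '{"delta_pos":[[0,0,0],[0,0,0]],"twist":[0,0]}'; python3 go.py .5735 -.126 .042 184.1
```

```text
t: 11.98
ee_pos: [0.5789, -0.1341, 0.1207]
tcp_rot: [-3.141, 0.003, -3.073]
force: [0.2, 0.6, 0.7]
width: 0.0599
t 11.98 shift [0.51 0.85 7.86] in 2 rows of [0.26 0.42 3.93] | twist -0.2 q7 1.93 yaw -176.1
```

```bash
python3 -m jog '{"delta_pos":[[0.25,0.5,1.5],[0.25,0.5,2.5],[0,0,2],[0,0,1.9],[0,0,0],[0,0,0]],"twist":[0,0,0,0,0,0]}';python3 go.py .5735 -.125 .042 184.1;  python3 -m jog '{"delta_pos":[[0,0,0],[0,0,0],[0,0,0],[0,0,0],[0,0,0],[0,0,0]],"twist":[0,0,0,0,0,0]}' 0 40;  python3 -m jog '{"delta_pos":[[0,0,-2],[0,0,-4],[0,0,-4],[0,0,-4],[0,0,-4],[0,0,-4],[0,0,-3.2],[0,0,0],[0,0,0]],"twist":[0,0,0,0,0,0,0,0,0]}'; python3 tgt.py .034 .032 .30
```

```text
t: 12.48
ee_pos: [0.5729, -0.1241, 0.0406]
tcp_rot: [3.142, 0.001, -3.073]
force: [0.3, 0.7, -0.1]
width: 0.0595
t 12.48 shift [-0.05 -0.1  -0.14] in 1 rows of [-0.05 -0.1  -0.14] | twist -0.1 q7 1.94 yaw -176.0
t: 12.98
ee_pos: [0.574, -0.1245, 0.0413]
tcp_rot: [-3.141, 0.003, -3.073]
force: [-0.9, 0.4, 8.1]
width: 0.0311
t: 13.73
ee_pos: [0.5735, -0.1246, 0.2942]
tcp_rot: [-3.141, 0.005, -3.073]
force: [-0.0, 0.6, -0.9]
width: 0.0315
t 13.73 shift [-5.8  45.06 -0.58] in 12 rows of [-0.48  3.76 -0.05] | twist -0.4 q7 1.86 yaw -176.1
```

```bash
python3 -m jog '{"delta_pos":[[-0.48,3.76,-0.1],[-0.48,3.76,-0.1],[-0.48,3.76,-0.1],[-0.48,3.76,-0.1],[-0.48,3.76,-0.1],[-0.48,3.76,-0.1],[-0.48,3.76,0],[-0.48,3.76,0],[-0.48,3.76,0],[-0.48,3.76,0]],"twist":[0,0,0,0,0,0,0,0,0,0]}';  python3 -m jog '{"delta_pos":[[-0.48,3.7,0],[-0.48,3.7,0],[0,0,0],[0,0,0],[0,0,0]],"twist":[0,0,0,0,0]}'; python3 tgt.py .034 .032 .19
```

```text
t: 14.57
ee_pos: [0.5938, 0.2557, 0.2957]
tcp_rot: [-3.141, -0.002, -3.073]
force: [0.6, -0.5, -0.3]
width: 0.0312
t: 14.98
ee_pos: [0.5987, 0.328, 0.2955]
tcp_rot: [-3.14, -0.002, -3.073]
force: [0.7, -0.8, -1.1]
width: 0.0316
t 14.98 shift [-0.21  0.11 10.55] in 3 rows of [-0.07  0.04  3.52] | twist -0.3 q7 1.12 yaw -176.0
```

```bash
python3 -m jog '{"delta_pos":[[-0.2,0.1,2],[0,0,3],[0,0,2],[0,0,2],[0,0,0.8],[0,0,0.4],[0,0,0],[0,0,0]],"twist":[-0.3,0,0,0,0,0,0,0]}'; python3 tgt.py .034 .032 .187;
```

```text
t: 15.65
ee_pos: [0.6019, 0.3294, 0.1965]
tcp_rot: [3.141, 0.002, -3.069]
force: [0.7, 0.2, -0.2]
width: 0.0315
t 15.65 shift [ 0.15 -0.03  0.95] in 1 rows of [ 0.15 -0.03  0.95] | twist -0.1 q7 1.13 yaw -175.8
```

```bash
python3 -m jog '{"delta_pos":[[0.1,0,0.5],[0,0,0.5],[0,0,0],[0,0,0]],"twist":[0,0,0,0]}'; python3 -m jog '{"delta_pos":[[0,0,0],[0,0,0],[0,0,0],[0,0,-1],[0,0,-3],[0,0,-4],[0,0,-4],[0,0,0],[0,0,0]],"twist":[0,0,0,0,0,0,0,0,0]}' 4.2; python3 go.py .5655 -.0425 .30 188.7; python3 - <<'E'
from h import *
from see import tops
p,C=tops('wrist',(.19,.228),(.45,.7,.2,.4))
E
```

```text
t: 15.98
ee_pos: [0.6026, 0.3305, 0.1939]
tcp_rot: [3.136, 0.009, -3.068]
force: [-12.3, -9.3, 35.6]
width: 0.0312
t: 16.73
ee_pos: [0.6016, 0.3307, 0.3098]
tcp_rot: [3.137, 0.007, -3.067]
force: [-0.4, -0.5, -0.6]
width: 0.0418
t 16.73 shift [  6.38 -36.95   0.78] in 10 rows of [ 0.64 -3.69  0.08] | twist -4.5 q7 1.12 yaw -175.8
10811 ctr [569.6 292.6] size [141.3 141.4] long axis deg -85.8 z 0.211 blue 0.0 0.0
610 ctr [500.2 275.2] size [ 0.4 68.7] long axis deg -85.7 z 0.21 blue 0.0 0.0
2739 ctr [602.1 329. ] size [42.4 32.1] long axis deg 4.7 z 0.213 blue 0.0 0.18
```

```bash
python3 -m jog '{"delta_pos":[[0.62,-3.69,0],[0.62,-3.69,0],[0.62,-3.69,0],[0.62,-3.69,0],[0.62,-3.69,0],[0.62,-3.69,0],[0.62,-3.69,0],[0.62,-3.69,0],[0.62,-3.69,0],[0.62,-3.69,0]],"twist":[0,0,0,0,0,0,0,0,0,0]}' 6;  python3 -m jog '{"delta_pos":[[0,0,0],[0,0,3],[0,0,4],[0,0,4],[0,0,4],[0,0,0],[0,0,0],[0,0,0]],"twist":[-4.5,0,0,0,0,0,0,0]}'; python3 see.py; python3 go.py .566 -.0415 .041 188.7
```

```text
t: 17.62
ee_pos: [0.5646, -0.0445, 0.3041]
tcp_rot: [3.141, -0.001, -3.067]
force: [1.3, -0.5, 0.3]
width: 0.0602
t: 18.28
ee_pos: [0.5665, -0.043, 0.1567]
tcp_rot: [-3.141, 0.001, -2.989]
force: [-0.5, -0.5, -0.0]
width: 0.0599
4828 ctr [ 462.2 -144.3] size [42.2 32.6] long axis deg 6.2 z 0.072 blue 0.0 0.15
4298 ctr [454.4 -60.8] size [42.2 32. ] long axis deg 0.4 z 0.072 green 0.16 0.0
3333 ctr [509.7 -55.6] size [32.1 42.1] long axis deg -0.1 z 0.072 blue 0.0 0.17
2859 ctr [565.5 -44.3] size [42.4 32.1] long axis deg 8.8 z 0.072 blue 0.0 0.16
t 18.33 shift [ 0.12  0.17 11.65] in 3 rows of [0.04 0.06 3.88] | twist 0.0 q7 1.82 yaw -171.3
```

```bash
python3 -m jog '{"delta_pos":[[0.1,0.1,2.5],[0,0,3],[0,0,3],[0,0,2],[0,0,1.1],[0,0,0],[0,0,0]],"twist":[0,0,0,0,0,0,0]}';  python3 -m jog '{"delta_pos":[[0,0,0],[0,0,0],[0,0,0],[0,0,0],[0,0,0],[0,0,0]],"twist":[0,0,0,0,0,0]}' 0 50;  python3 -m jog '{"delta_pos":[[0,0,-2],[0,0,-4],[0,0,-4],[0,0,-4],[0,0,-4],[0,0,-4],[0,0,-3.6],[0,0,0],[0,0,0],[0,0,0]],"twist":[0,0,0,0,0,0,4.4,0,0,0]}'; python3 tgt.py -.034 .032 .30
```

```text
t: 18.92
ee_pos: [0.5657, -0.0421, 0.0408]
tcp_rot: [-3.141, 0.002, -2.989]
force: [0.4, -0.1, 0.3]
width: 0.0596
t: 19.42
ee_pos: [0.5657, -0.0421, 0.041]
tcp_rot: [-3.141, 0.003, -2.989]
force: [-0.6, -0.5, 7.2]
width: 0.0311
t: 20.25
ee_pos: [0.564, -0.0419, 0.2951]
tcp_rot: [3.141, 0.0, -3.065]
force: [0.1, -0.2, -1.3]
width: 0.0314
t 20.25 shift [ 0.32 36.71 -0.48] in 9 rows of [ 0.04  4.08 -0.05] | twist 0.1 q7 1.71 yaw -175.6
```

```bash
python3 -m jog '{"delta_pos":[[0.03,3.67,-0.1],[0.03,3.67,-0.1],[0.03,3.67,-0.1],[0.03,3.67,-0.1],[0.03,3.67,-0.1],[0.03,3.67,0],[0.03,3.67,0],[0.03,3.67,0],[0.03,3.67,0],[0.03,3.67,0]],"twist":[0,0,0,0,0,0,0,0,0,0]}';  python3 -m jog '{"delta_pos":[[0,0,0],[0,0,0],[0,0,0]],"twist":[0,0,0]}'; python3 tgt.py -.034 .032 .20
python3 -c "
from h import *
p=cam('scene');cv2.imwrite('pics/s5.png',cv2.resize(p['pixels'][80:280,270:470],None,fx=3,fy=3))"
```

```text
t: 21.08
ee_pos: [0.5325, 0.3249, 0.2981]
tcp_rot: [-3.14, -0.003, -3.065]
force: [0.2, -0.0, 0.1]
width: 0.0314
t: 21.33
ee_pos: [0.5333, 0.3227, 0.2984]
tcp_rot: [-3.139, -0.002, -3.065]
force: [-0.4, -1.0, -0.6]
width: 0.0312
t 21.33 shift [0.03 0.14 9.84] in 3 rows of [0.01 0.05 3.28] | twist 0.1 q7 1.06 yaw -175.6
```

View pics/s5.png

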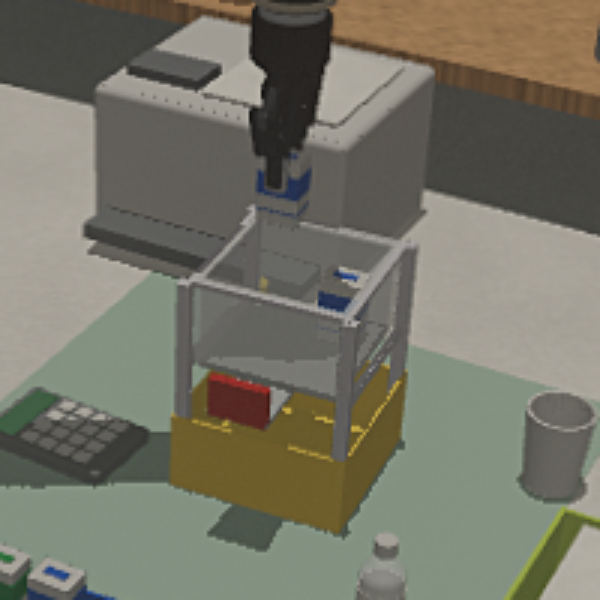

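The scene crop shows the carton held upright at (285,185) above the hopper, and the first one standing inside at (345,300). I'm lowering it in small steps.

```bash
python3 -m jog '{"delta_pos":[[0,0.15,2],[0,0,3],[0,0,2],[0,0,1.5],[0,0,0.8],[0,0,0.4],[0,0,0],[0,0,0]],"twist":[0,0,0,0,0,0,0,0]}'; python3 -m jog '{"delta_pos":[[0,0,0.3],[0,0,0],[0,0,0]],"twist":[0,0,0]}'; python3 -m jog '{"delta_pos":[[0,0,0.3],[0,0,0],[0,0,0]],"twist":[0,0,0]}';python3 tgt.py -.034 .032 .187
```

```text
t: 22.05
ee_pos: [0.5342, 0.3248, 0.2041]
tcp_rot: [3.141, 0.001, -3.067]
force: [0.3, 1.2, 0.2]
width: 0.0312
t: 22.3
ee_pos: [0.5337, 0.3253, 0.2007]
tcp_rot: [3.141, 0.001, -3.066]
force: [-0.0, -0.1, 0.2]
width: 0.0315
t: 22.55
ee_pos: [0.5334, 0.3252, 0.1971]
tcp_rot: [-3.141, -0.0, -3.066]
force: [0.6, 0.4, -0.5]
width: 0.0314
t 22.55 shift [ 0.08 -0.13  1.01] in 1 rows of [ 0.08 -0.13  1.01] | twist 0.1 q7 1.06 yaw -175.6
```

```bash
python3 -m jog '{"delta_pos":[[0,0,0.25],[0,0,0.25],[0,0,0]],"twist":[0,0,0]}'; python3 -m jog '{"delta_pos":[[0,0,0],[0,0,0],[0,0,0],[0,0,-1],[0,0,-3],[0,0,-4],[0,0,-4],[0,0,0],[0,0,0]],"twist":[0,0,0,0,0,0,0,0,0]}' 4.2; python3 go.py .5095 -.053 .30 180; python3 - <<'E'
from see import tops
p,C=tops('wrist',(.19,.228),(.45,.7,.2,.4))
E
```

```text
t: 22.8
ee_pos: [0.534, 0.3258, 0.1948]
tcp_rot: [3.14, 0.002, -3.066]
force: [-5.8, -3.0, 15.1]
width: 0.0318
t: 23.55
ee_pos: [0.5347, 0.326, 0.3153]
tcp_rot: [3.138, 0.005, -3.066]
force: [-0.6, -0.1, -1.6]
width: 0.042
t 23.55 shift [  5.39 -37.61   1.38] in 10 rows of [ 0.54 -3.76  0.14] | twist 4.3 q7 1.05 yaw -175.7
3415 ctr [576.9 223.2] size [137.9  13.6] long axis deg 9.4 z 0.21 blue 0.0 0.0
5869 ctr [568.9 324.7] size [138.9  76.9] long axis deg 4.1 z 0.213 blue 0.0 0.08
2651 ctr [533.8 323.6] size [42.9 32. ] long axis deg 4.2 z 0.213 blue 0.0 0.17
```

```bash
python3 -m jog '{"delta_pos":[[0.54,-3.76,0],[0.54,-3.76,0],[0.54,-3.76,0],[0.54,-3.76,0],[0.54,-3.76,0],[0.54,-3.76,0],[0.54,-3.76,0],[0.54,-3.76,0],[0.54,-3.76,0],[0.54,-3.76,0]],"twist":[0,0,0,0,0,0,0,0,0,0]}' 6;  python3 -m jog '{"delta_pos":[[0,0,0],[0,0,3],[0,0,4],[0,0,4],[0,0,4],[0,0,0],[0,0,0],[0,0,0]],"twist":[4.3,0,0,0,0,0,0,0]}'; python3 see.py; python3 go.py .5095 -.053 .041 180
```

```text
t: 24.43
ee_pos: [0.507, -0.0555, 0.3108]
tcp_rot: [3.141, -0.002, -3.066]
force: [1.9, 0.7, -1.1]
width: 0.0597
t: 25.1
ee_pos: [0.5088, -0.054, 0.1634]
tcp_rot: [-3.141, 0.001, -3.141]
force: [0.2, 0.1, -0.1]
width: 0.0602
3148 ctr [454.3 -60.9] size [32.1 41.7] long axis deg -0.0 z 0.072 green 0.15 0.0
3328 ctr [ 462.2 -144.3] size [42.  32.4] long axis deg 6.1 z 0.072 blue 0.0 0.16
2685 ctr [509.2 -55.7] size [41.9 31.9] long axis deg 0.2 z 0.072 blue 0.0 0.15
t 25.15 shift [ 0.03  0.1  12.32] in 4 rows of [0.01 0.02 3.08] | twist 0.0 q7 1.69 yaw -180.0
```

```bash
python3 -m jog '{"delta_pos":[[0,0.1,2.5],[0,0,3],[0,0,3],[0,0,2.5],[0,0,1.3],[0,0,0],[0,0,0]],"twist":[0,0,0,0,0,0,0]}';  python3 -m jog '{"delta_pos":[[0,0,0],[0,0,0],[0,0,0],[0,0,0],[0,0,0],[0,0,0]],"twist":[0,0,0,0,0,0]}' 0 50;  python3 -m jog '{"delta_pos":[[0,0,-2],[0,0,-4],[0,0,-4],[0,0,-4],[0,0,-4],[0,0,-4],[0,0,-3.6],[0,0,0],[0,0,0],[0,0,0]],"twist":[0,0,0,0,0,0,-4.3,0,0,0]}'; python3 tgt.py .034 -.030 .30
```

```text
t: 25.73
ee_pos: [0.5095, -0.0529, 0.0406]
tcp_rot: [3.141, 0.002, -3.141]
force: [0.2, -0.1, 0.2]
width: 0.0599
t: 26.23
ee_pos: [0.5096, -0.0529, 0.0411]
tcp_rot: [3.141, 0.003, -3.141]
force: [-1.5, -0.6, 7.3]
width: 0.0313
t: 27.07
ee_pos: [0.5078, -0.0528, 0.2953]
tcp_rot: [3.141, 0.001, -3.066]
force: [0.3, 0.2, -0.5]
width: 0.0315
t 27.07 shift [-12.12  31.17  -0.44] in 9 rows of [-1.35  3.46 -0.05] | twist 0.0 q7 1.71 yaw -175.7
```

```bash
python3 -m jog '{"delta_pos":[[-1.2,3.12,-0.1],[-1.2,3.12,-0.1],[-1.2,3.12,-0.1],[-1.2,3.12,-0.1],[-1.2,3.12,-0.1],[-1.2,3.12,0],[-1.2,3.12,0],[-1.2,3.12,0],[-1.2,3.12,0],[-1.2,3.12,0]],"twist":[0,0,0,0,0,0,0,0,0,0]}';  python3 -m jog '{"delta_pos":[[0,0,0],[0,0,0],[0,0,0]],"twist":[0,0,0]}'; python3 tgt.py .034 -.03 .198
```

```text
t: 27.9
ee_pos: [0.6037, 0.2686, 0.2979]
tcp_rot: [-3.14, -0.003, -3.066]
force: [-0.0, -0.8, 0.5]
width: 0.0312
t: 28.15
ee_pos: [0.6036, 0.2665, 0.2982]
tcp_rot: [-3.139, -0.003, -3.066]
force: [0.9, -0.4, -0.5]
width: 0.0314
t 28.15 shift [-0.19  0.07 10.01] in 3 rows of [-0.06  0.02  3.34] | twist 0.0 q7 1.22 yaw -175.7
```

```bash
python3 -m jog '{"delta_pos":[[-0.15,0.05,2],[0,0,3],[0,0,2],[0,0,1.5],[0,0,0.8],[0,0,0.7],[0,0,0],[0,0,0]],"twist":[0,0,0,0,0,0,0,0]}'; python3 -m jog '{"delta_pos":[[0,0,0],[0,0,0],[0,0,0],[0,0,-1],[0,0,-3],[0,0,-4],[0,0,-4],[0,0,0],[0,0,0]],"twist":[0,0,0,0,0,0,0,0,0]}' 4.2; python3 go.py .4623 -.142 .30 186; python3 - <<'E'
from see import tops
p,C=tops('wrist',(.19,.228),(.45,.7,.2,.4))
E
```

```text
t: 28.82
ee_pos: [0.606, 0.2675, 0.2008]
tcp_rot: [3.142, 0.001, -3.067]
force: [0.5, 0.1, -0.2]
width: 0.0311
t: 29.57
ee_pos: [0.607, 0.2684, 0.3246]
tcp_rot: [3.139, 0.006, -3.066]
force: [-0.3, -0.4, -1.1]
width: 0.0419
t 29.57 shift [ 17.54 -39.84   2.23] in 11 rows of [ 1.59 -3.62  0.2 ] | twist -1.7 q7 1.22 yaw -175.7
1400 ctr [533.6 226.7] size [42.4 95.5] long axis deg -27.1 z 0.211 blue 0.0 0.0
7759 ctr [569.5 293.1] size [141.2 141.2] long axis deg -85.8 z 0.211 blue 0.0 0.0
3134 ctr [533.9 323.4] size [42.  32.6] long axis deg 4.4 z 0.213 blue 0.0 0.19
2446 ctr [606.  266.3] size [42.  32.2] long axis deg 4.3 z 0.213 blue 0.0 0.17
2676 ctr [602.3 328.9] size [42.9 32.8] long axis deg 5.0 z 0.213 blue 0.0 0.2
```

Three cartons are standing in the hopper. Last one:

```bash
python3 -m jog '{"delta_pos":[[1.75,-3.7,0],[1.75,-3.7,0],[1.75,-3.7,0],[1.75,-3.7,0],[1.75,-3.7,0],[1.75,-3.7,0],[1.75,-3.7,0],[1.75,-3.7,0],[1.75,-3.7,0],[1.75,-3.7,0]],"twist":[0,0,0,0,0,0,0,0,0,0]}' 6;  python3 -m jog '{"delta_pos":[[0,-2.9,1],[0,0,3],[0,0,4],[0,0,4],[0,0,4],[0,0,0],[0,0,0],[0,0,0]],"twist":[-1.7,0,0,0,0,0,0,0]}'; python3 see.py; python3 go.py .4625 -.142 .041 186
```

```text
t: 30.45
ee_pos: [0.4574, -0.1157, 0.3193]
tcp_rot: [3.141, -0.002, -3.066]
force: [1.5, -0.9, -0.2]
width: 0.0602
t: 31.12
ee_pos: [0.462, -0.1434, 0.1616]
tcp_rot: [-3.141, 0.001, -3.036]
force: [-0.1, 0.2, 1.9]
width: 0.06
2697 ctr [ 461.7 -144.7] size [41.9 32.2] long axis deg 5.8 z 0.072 blue 0.0 0.16
2941 ctr [454.3 -61.2] size [42.3 32.6] long axis deg 0.3 z 0.072 green 0.14 0.0
t 31.17 shift [ 0.03  0.15 12.13] in 3 rows of [0.01 0.05 4.04] | twist 0.0 q7 2.01 yaw -174.0
```

```bash
python3 -m jog '{"delta_pos":[[0,0.1,2.5],[0,0,3],[0,0,3],[0,0,2.4],[0,0,1.2],[0,0,0],[0,0,0]],"twist":[0,0,0,0,0,0,0]}';  python3 -m jog '{"delta_pos":[[0,0,0],[0,0,0],[0,0,0],[0,0,0],[0,0,0],[0,0,0]],"twist":[0,0,0,0,0,0]}' 0 50;  python3 -m jog '{"delta_pos":[[0,0,-2],[0,0,-4],[0,0,-4],[0,0,-4],[0,0,-4],[0,0,-4],[0,0,-3.6],[0,0,0],[0,0,0],[0,0,0]],"twist":[0,0,0,0,0,0,1.7,0,0,0]}'; python3 tgt.py -.034 -.030 .30
```

```text
t: 31.75
ee_pos: [0.4626, -0.1424, 0.0407]
tcp_rot: [-3.141, 0.002, -3.036]
force: [-0.3, -0.2, -0.5]
width: 0.0597
t: 32.25
ee_pos: [0.4627, -0.1424, 0.0409]
tcp_rot: [-3.141, 0.003, -3.036]
force: [-0.6, 0.2, 7.6]
width: 0.031
t: 33.08
ee_pos: [0.4609, -0.1419, 0.2954]
tcp_rot: [3.141, 0.001, -3.065]
force: [-0.5, -0.1, -1.0]
width: 0.0313
t 33.08 shift [-10.7   39.7   -0.43] in 11 rows of [-0.97  3.61 -0.04] | twist 0.1 q7 1.9 yaw -175.6
```

```bash
python3 -m jog '{"delta_pos":[[-1.06,3.95,-0.1],[-1.06,3.95,-0.1],[-1.06,3.95,-0.1],[-1.06,3.95,-0.1],[-1.06,3.95,-0.1],[-1.06,3.95,0],[-1.06,3.95,0],[-1.06,3.95,0],[-1.06,3.95,0],[-1.06,3.95,0]],"twist":[0,0,0,0,0,0,0,0,0,0]}';  python3 -m jog '{"delta_pos":[[0,0,0],[0,0,0],[0,0,0]],"twist":[0,0,0]}'; python3 tgt.py -.034 -.03 .20
```

```text
t: 33.92
ee_pos: [0.5363, 0.2613, 0.2983]
tcp_rot: [-3.14, -0.003, -3.066]
force: [1.4, 0.0, 0.2]
width: 0.0311
t: 34.17
ee_pos: [0.5365, 0.259, 0.2983]
tcp_rot: [-3.139, -0.003, -3.066]
force: [0.1, 0.0, 0.1]
width: 0.0316
t 34.17 shift [-0.14  0.32  9.83] in 3 rows of [-0.05  0.11  3.28] | twist 0.1 q7 1.16 yaw -175.6
```

```bash
python3 -m jog '{"delta_pos":[[-0.1,0.3,2],[0,0,3],[0,0,2],[0,0,1.5],[0,0,0.8],[0,0,0.5],[0,0,0],[0,0,0]],"twist":[0,0,0,0,0,0,0,0]}'; python3 -m jog '{"delta_pos":[[0,0,0],[0,0,0],[0,0,0],[0,0,-1],[0,0,-3],[0,0,-4],[0,0,-4],[0,0,0],[0,0,0]],"twist":[0,0,0,0,0,0,0,0,0]}' 4.2; python3 tgt.py 0 -.16 .30; python3 - <<'E'
from see import tops
p,C=tops('wrist',(.19,.228),(.45,.7,.2,.4))
p,C=tops('wrist',(.165,.19),(.45,.7,.12,.2),minA=100)
E
```

```text
t: 34.83
ee_pos: [0.5383, 0.2623, 0.2029]
tcp_rot: [3.141, 0.001, -3.067]
force: [-0.1, 1.3, -0.0]
width: 0.0313
t: 35.58
ee_pos: [0.539, 0.2634, 0.3262]
tcp_rot: [3.139, 0.006, -3.066]
force: [-0.2, -0.6, -1.0]
width: 0.0423
t 35.58 shift [ -3.2  -13.13   2.59] in 4 rows of [-0.8  -3.28  0.65] | twist 0.0 q7 1.16 yaw -175.7
615 ctr [545.  220.8] size [74.4  0.6] long axis deg 4.1 z 0.21 blue 0.0 0.0
2899 ctr [565.9 362.5] size [ 11.9 138.4] long axis deg -0.4 z 0.21 blue 0.0 0.0
2445 ctr [537.8 261.1] size [42.8 32.3] long axis deg 4.4 z 0.213 blue 0.0 0.18
2609 ctr [533.6 323.3] size [42.5 32.3] long axis deg 4.3 z 0.213 blue 0.0 0.19
4620 ctr [613.6 268.6] size [58.1 83.8] long axis deg -86.3 z 0.213 blue 0.0 0.09
1061 ctr [595.3 328.1] size [29.5 32.6] long axis deg -86.0 z 0.212 blue 0.0 0.18
1210 ctr [578.6 152.6] size [59.3 12.6] long axis deg 3.5 z 0.181 blue 0.0 0.0
```

All four cartons are standing in the hopper. Now the gate handle.

```bash
python3 -m jog '{"delta_pos":[[-0.8,-3,0],[-0.8,-3,0],[-0.8,-3,1],[-0.8,-2.5,2],[0,0,2],[0,0,2],[0,0,0],[0,0,0]],"twist":[0,0,0,0,0,0,0,0]}' 4; python3 tgt.py 0 -.1405 .153
```

```text
t: 36.35
ee_pos: [0.5773, 0.1504, 0.2506]
tcp_rot: [-3.14, -0.004, -3.066]
force: [-0.9, -0.4, 0.6]
width: 0.0399
t 36.35 shift [-0.29  0.39  9.76] in 3 rows of [-0.1   0.13  3.25] | twist 0.1 q7 1.38 yaw -175.6
```

```bash
python3 -m jog '{"delta_pos":[[-0.25,0.4,1.5],[0,0,3],[0,0,2.5],[0,0,1.5],[0,0,1],[0,0,0],[0,0,0]],"twist":[0,0,0,0,0,0,0]}';python3 tgt.py 0 -.1405 .153;  python3 -m jog '{"delta_pos":[[0,0,0],[0,0,0],[0,0,0],[0,0,0],[0,0,0],[0,0,0]],"twist":[0,0,0,0,0,0]}' 0 60; python3 tgt.py 0 -.1405 .153
```

```text
t: 36.93
ee_pos: [0.5811, 0.1552, 0.158]
tcp_rot: [3.141, 0.001, -3.065]
force: [-0.2, 0.0, 0.5]
width: 0.0398
t 36.93 shift [ 0.16 -0.06  0.5 ] in 1 rows of [ 0.16 -0.06  0.5 ] | twist 0.1 q7 1.39 yaw -175.6
t: 37.43
ee_pos: [0.5817, 0.1534, 0.1589]
tcp_rot: [-3.141, 0.002, -3.067]
force: [-1.6, -4.0, 7.1]
width: 0.0109
t 37.43 shift [0.21 0.11 0.59] in 1 rows of [0.21 0.11 0.59] | twist -0.0 q7 1.39 yaw -175.7
```

```bash
python3 -m jog '{"delta_pos":[[0,-1,0],[0,-1.7,0],[0,-1.7,0],[0,-1.7,0],[0,-1.7,0],[0,-1.7,0],[0,-1.7,0],[0,-1.7,0],[0,-1.4,0],[0,0,0]],"twist":[0,0,0,0,0,0,0,0,0,0]}'; python3 tgt.py 0 -.286 .153;  python3 -m jog '{"delta_pos":[[0,-0.2,0],[0,0,0],[0,0,0],[0,0,0],[0,0,0],[0,0,0],[0,0,0]],"twist":[0,0,0,0,0,0,0]}'; python3 tgt.py 0 -.286 .153
python3 -c "
from h import *
p=cam('scene');cv2.imwrite('pics/s6.png',cv2.resize(p['pixels'][120:270,290:440],None,fx=4,fy=4))"
```

```text
t: 38.27
ee_pos: [0.5924, 0.0095, 0.1589]
tcp_rot: [-3.141, 0.003, -3.069]
force: [-1.3, -3.8, 7.6]
width: 0.0107
t 38.27 shift [ 0.19 -0.01  0.59] in 1 rows of [ 0.19 -0.01  0.59] | twist -0.1 q7 1.65 yaw -175.8
t: 38.85
ee_pos: [0.5923, 0.0098, 0.1589]
tcp_rot: [-3.141, 0.002, -3.066]
force: [-2.2, -2.4, 8.3]
width: 0.0109
t 38.85 shift [ 0.19 -0.03  0.59] in 1 rows of [ 0.19 -0.03  0.59] | twist 0.0 q7 1.65 yaw -175.7
```

View pics/s6.png

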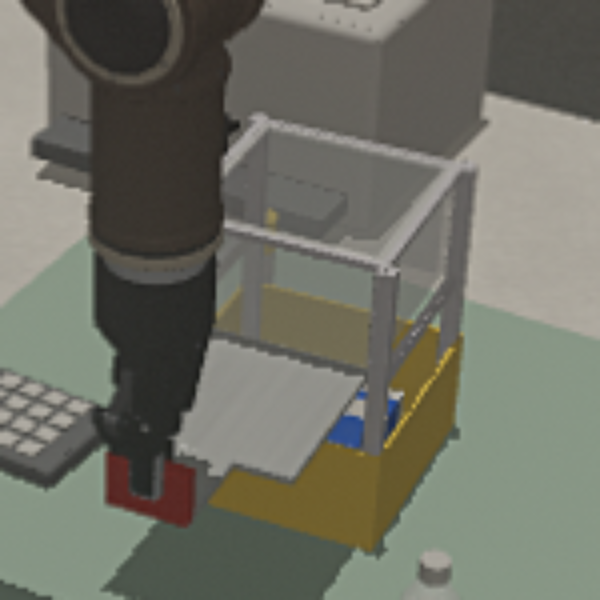

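The gate is out, with the handle at (150,490). The hopper looks empty and a blue carton shows in the basket at (365,420). I'll check the cartons' heights before pushing the gate home.

```bash
python3 - <<'E'
from h import *
p=cam('top'); C=cloud(p); a=np.radians(4.3)
d=C[...,:2]-[.569,.2945]; hx=d@[np.cos(a),np.sin(a)]; hy=d@[-np.sin(a),np.cos(a)]
m=(abs(hx)<.06)&(abs(hy)<.06); z=C[...,2][m]; print(m.sum(),np.percentile(z,[1,10,50,90,99,100]).round(3))
hs=cv2.cvtColor(p['pixels'],cv2.COLOR_BGR2HSV)
y=(abs(hx)<.085)&(abs(hy)<.085)&(C[...,2]<.2); print(np.histogram(C[...,2][y],np.arange(0,.2,.02)))
r=cam('wrist')
cv2.imwrite('pics/t7.png',np.hstack([cv2.resize(p['pixels'][180:300,150:300],(500,400)),r['pixels'][::2,::2][:,:300][:240].repeat(1,0) if 0 else cv2.resize(r['pixels'],(300,400))]))
E
```

```text
1691 [0.002 0.006 0.039 0.068 0.074 0.078]
(array([1202,  622,  393,  435,   22,   13,    3,  834,  550]), array([0.  , 0.02, 0.04, 0.06, 0.08, 0.1 , 0.12, 0.14, 0.16, 0.18]))
```

View pics/t7.png

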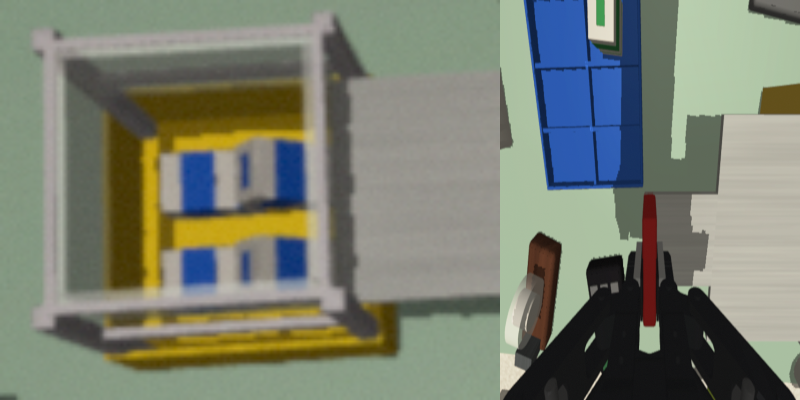

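All four cartons lie in the basket, none above 80 mm, and the green one is in the tray. Pushing the gate home.

```bash
python3 -m jog '{"delta_pos":[[0,1,0],[0,1.7,0],[0,1.7,0],[0,1.7,0],[0,1.7,0],[0,1.7,0],[0,1.7,0],[0,1.7,0],[0,1.5,0],[0,0,0]],"twist":[0,0,0,0,0,0,0,0,0,0]}'; python3 -m jog '{"delta_pos":[[0,0.2,0],[0,0.1,0],[0,0,0]],"twist":[0,0,0]}'; python3 tgt.py 0 -.1405 .153;
```

```text
t: 39.83
ee_pos: [0.5817, 0.1534, 0.1589]
tcp_rot: [-3.139, 0.002, -3.066]
force: [-1.0, -7.9, 8.3]
width: 0.0106
t: 40.08
ee_pos: [0.5816, 0.1535, 0.1589]
tcp_rot: [-3.138, 0.002, -3.068]
force: [-1.9, -11.3, 9.7]
width: 0.0108
t 40.08 shift [0.2  0.11 0.59] in 1 rows of [0.2  0.11 0.59] | twist -0.1 q7 1.39 yaw -175.8
```

At the stop (force is building and the pose is the same as before the pull). Now release, rise and verify.

```bash
python3 -m jog '{"delta_pos":[[0,-0.1,0],[0,0,0],[0,0,0],[0,0,0],[0,0,-2],[0,0,-3],[0,0,-4],[0,0,-4],[0,0,-2],[0,0,0]],"twist":[0,0,0,0,0,0,0,0,0,0]}' 4
python3 -m jog '{"delta_pos":[[3.5,-2,-1],[3.5,-2,-1],[3.5,-2,0],[3.5,-2,0],[3.5,-2,0],[0,0,0],[0,0,0],[0,0,0],[0,0,0],[0,0,0]],"twist":[0,0,0,0,0,0,0,0,0,0]}'
python3 - <<'E'
from h import *
p=cam('top'); C=cloud(p)
def rect(n,box,zr):
    m=(C[...,0]>box[0])&(C[...,0]<box[1])&(C[...,1]>box[2])&(C[...,1]<box[3])&(C[...,2]>zr[0])&(C[...,2]<zr[1]); q=C[m]
    if len(q)>5: r=cv2.minAreaRect((q[:,:2]*1000).astype(np.float32)); print(n,len(q),np.round(r[0],1),np.round(r[1],1),round(r[2],1))
rect('bar',(.45,.58,-.36,-.25),(.072,.095)); rect('handle',(.5,.65,.1,.2),(.165,.195)); rect('green',(.42,.5,-.1,-.02),(.062,.085))
print(env.state()['force'],env.state()['ee_pos'])
q=cam('scene'); cv2.imwrite('pics/f8.png',np.hstack([cv2.resize(p['pixels'][140:400,100:560],(460,260)),q['pixels'][120:380,180:500]]))
E
```

```text
t: 40.92
ee_pos: [0.5827, 0.1568, 0.313]
tcp_rot: [3.139, 0.009, -3.065]
force: [1.2, 0.2, -0.6]
width: 0.0406
t: 41.75
ee_pos: [0.4143, 0.0436, 0.3268]
tcp_rot: [-3.141, -0.001, -3.065]
force: [0.4, -1.3, 0.5]
width: 0.0402
bar 210 [ 515.3 -309.2] [15.1 62.9] 66.2
handle 189 [579.5 155.4] [60.3 12.3] 4.3
[-0.41206327 -0.41563457  0.32790185] [0.4142154  0.04350192 0.32671031]
```

View pics/f8.png

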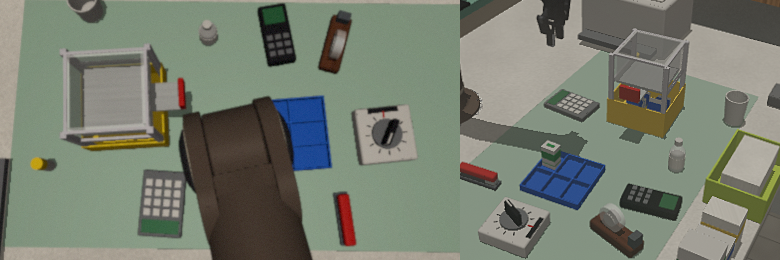

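The handle is back at (579.5,155.4), compared with (579.3,155.3) at the start. The dial bar is at 156.2°, which is 2.61 rad. The green carton is in the tray at (550,150), and everything else is where it was. Handing in.

```bash
python3 -c "
from h import *
print(workorder.sign_off())"
```

```text
the job is handed in; nothing more can be done
None
```

The job is done and handed in at about 42 s on the robot's clock; `sign_off` gives no verdict.

- **Dial:** I turned it clockwise until the wrist moment rose to about 1 N m at the stop, then back 150° and let go. It measured 149.7° (2.61 rad) after release. The last top view shows the bar at the same angle, 156.2°.
- **Cartons:** Four blue-banded cartons were present, and all four stood in the hopper with the gate shut before I pulled it. With the gate out, they all lay in the basket, none above 80 mm.
- **Gate:** I pulled it out about 144 mm, going by the gripper's travel, and pushed it home. The handle ended within 0.3 mm of where it started.
- **Everything else:** The green-banded carton is still in its tray pocket and the other things on the desk look unmoved. I checked both by eye in the last pictures. The arm hid the green carton from the top camera, so its final position was not measured.

**Checks that disagreed:**
- **Contact force:** While lowering the first two cartons I met contact sooner than expected, with an upward force of about 36 N and then 15 N on the wrist. It may have been the gripper on the hopper rim. The total was close to 40 N the first time. I released the last two cartons from slightly higher, with no contact.
- **Cameras:** The wrist camera read about 3 mm lower in y than the top camera, so I used values between the two or close to the top camera's.

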